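# Nest two kit cups and show their tags to the inspection camera

### The arm

A 6-joint arm with a two-finger parallel gripper is mounted at the origin on the work surface. World frame = base frame: x ahead of the robot, y to its left, z up, the work surface at z = 0. Lengths are in m, angles in rad, forces in N, time in s.
With the tool pointing down it reaches from about 0.4 to 0.825 m from the base axis. Payload 7 kg.
Tool frame: the origin (TCP) lies on the centre line of the jaws, within the pads' length; the fingertips stand tip_reach ahead of it and the grasp point (between the pads) is the TCP (tip_reach is the distance from the TCP to the fingertips, in m); z points along the fingers, y is the line along which they close (so a half turn about z gives the same grasp; the last joint's range is limited). The gripper opens to 88 mm and grips with 3 to 60 N. Pads are 19 mm wide; open, the fingers measure 130 mm over their backs; the gripper's body (78 mm by 193 mm) begins 47 mm behind the grasp point.
Start: joints at [1.413, 0.359, 0.012, 0, -1.224, -0.288], TCP at [0.291, 0.609, 0.246] pointing down, gripper open.
Joint ranges: [-3.07, 3.07], [-1.43, 2.12], [-1.02, 1.25], [-3.03, 1.67], [-3.05, -0], [-3.03, 3.03]. Speed limits (rad/s): [2.39, 2.39, 3.01, 3.14, 3.14, 3.14].

### API

Orientations are given as [roll, pitch, yaw] about the fixed x, y, z axes, in that order (R = Rz(yaw) Ry(pitch) Rx(roll)).
In Python, from station import get_state, grab_frame, calibration, job_done, find_in, mark_of, tip_reach gives the robot as it stands.
- The arm moves only by the shell command python3 -m handwheel 'ROWS' [OPENING] [FORCE]. ROWS is JSON, a list of rows, each an object with "delta_pos": the shift along the world's x, y, z in units of 30 mm (1.0 is 30 mm), a list of three; "dr": the turn, a rotation vector about the world's x, y, z in degrees, a list of three. In form: [{"delta_pos": [tx, ty, tz], "dr": [rx, ry, rz]}, ...]. A call has 1 to 10 rows; each row shifts and turns the commanded pose from where the row before left it; what a row does not reach is not made up. A row lasts 1/10 s, in which the tool goes at most 50 mm and 8.59 degrees, less where a joint would pass 70% of its speed; a pose out of reach is approached as far as the arm can. A call is refused whole if a number of a shift passes 1 or a number of a turn 8.59, either way. A call with a gripper value outside its range is refused whole. OPENING is the closure, from -1 (fully open) to 1 (shut), set as the call begins (- or left out, the last holds). The fingers move at their own pace and stop on an object; FORCE is the grip in N (left out, the last holds). Time passes only in rows, so rows that do not move let the fingers close. It gives the time, the measured TCP pose, the force, the opening and the grip force at its end, in the units of the state.
- get_state(): the state, without advancing time (a new reading comes with each control period).
- grab_frame(name): name is "scene" or "top" or "wrist"; returns the picture (480x640x3 uint8, red, green, blue); there is no depth.
- calibration(name): a dict with "fx", "fy", "cx", "cy" (pixels), "extrinsics" (4x4, takes a point from world to camera coordinates). Camera axes: x right, y down, z forward; pixel columns grow to the right and rows downward; lengths in m; the calibration is good to about 2 mm. A picture is of the moment at which its call begins: read the wrist's pose just before it. calibration takes no time and is no camera call; for the wrist camera it gives the pose at the moment of the call.
- job_done(): hands the job in; it is judged then, once.
Trained networks look in the newest picture that a camera, given by its name, has taken for a name from the list of things; names that differ only in an ending like _2 or _b are one class to them, and where a whole thing is asked for, a point or a joint stands for the part that bears it (a point fixed in the world has none). Each returns a list of dicts, best first, with "conf" (0 to 1); they miss things now and then, are a little off and sometimes report something else, mostly with a low value. They report only what shows in the picture. A call takes as long as a camera call. They do not tell look-alikes from the thing itself.
- find_in(camera, query): "location" ([column, row] in pixels, amid what is visible of it).
- mark_of(camera, query): "location" ([column, row] in pixels: a listed point, or the origin of a listed thing).
The state is a dict: "t": time; "q": joint angles; "qd": joint speeds; "joint_efforts": joint torques, N m; "eef_pos": TCP position; "ee_rot": TCP orientation; "force": force on the tool from outside, world axes, zero at the start; "moment": the same for the moment, N m; "width": finger opening in m; "gripper_force": force on a finger pad.
Only numpy, scipy, OpenCV 4.12 (cv2) and the standard library are available. Lean on these libraries where they do the work, as an engineer would, in place of code of your own. Each camera call takes 0.05 s, during which the arm holds its last target. There are 200 camera calls.

### The job

Nest the blue kit cup fully home in the yellow one standing on the bench, its white tag straight above the yellow cup's tag, and let go of it. Then pick up the nested pair, tip its top away from the camera to match the slope at which it looks down, and hold it in the air with the yellow cup's tag at the camera's view point, 120 mm straight out from the lens, facing the lens squarely; finish while holding it there, motionless. Do not bump the camera or its stand, and leave the loose gear, bracket and bolt where they lie.

Things in the scene. Friction and masses are not known exactly. Their poses are not given: they have to be found in the camera images.
- yellow_cup: Loose yellow plastic cup, upright, 70 mm tall, 80 g. Origin: centre of underside; z up, x towards its tag. Tapered body, outer diameter 29 mm at the bottom to 48 mm at height 48; above it a straight collar, heights 48 to 70 mm, outer diameter 60, inner 52 mm. White tag with black patch, 20 wide x 18 tall, 4 mm proud of the collar at +x. Grip the collar across y (60 mm). Interior empty.
- blue_cup: Loose blue cup, same shape, size, tag and frame as the yellow one. Fully home, the blue collar's lower edge rests on the yellow rim: blue origin 22 mm above yellow origin along z, 2 mm play sideways, collars one above the other, rim at 92 mm. Fingers reaching below the blue collar (height 48) while nesting would meet the yellow rim. A grip of the yellow collar lifts both.
- yellow_cup_tag (a point): Centre of the outer face of the yellow cup's tag, 34 mm out along the cup's x and 59 mm above its underside. Axes as the cup's: x points straight out of the tag.
- blue_cup_tag (a point): The same point on the blue cup's tag.
- camera_stand: Fixed inspection camera stand: dark steel foot 130 x 150 x 14 mm, steel post 20 mm diameter, 444 mm high. Origin: on the bench straight below the view point; the post's axis is 200 mm from it along the stand's x. The camera looks towards the stand's -x and down. Its height on the post differs from time to time but stays put during the work.
- lens (a point): Centre of the lens's front face (black barrel in a white ring light of 64 mm diameter, on a grey housing 56 mm square). x points backwards along the optical axis: the camera looks along -x, sloping 0.5 rad (29 degrees) below level. y is level; z points up, leaning 0.5 rad forwards, out of the camera.
- view_point (a point): Point in the air 120 mm straight in front of the lens on its axis, about 200 to 280 mm above the bench. Axes as the lens's: x points from here to the lens. A cup rightly presented has its tag's centre here and its x, y, z along these axes, so its top leans 0.5 rad away from the camera.
- gear: Bystander: dark steel gear lying flat, 65 mm across, 26 mm high at its hub. Origin: centre of its underside.
- bracket: Bystander: steel angle bracket, foot 60 x 90 mm, 4 mm thick, with an upright flange 45 mm high on its +x side. Origin: centre of the foot's underside.
- bolt: Bystander: brass bolt standing on its head, 26 mm across, 32 mm high. Origin: centre of its underside.
Not all that is in view belongs to the job. Several things have the shape of the yellow_cup; the one meant has the colours described above. Of the things that look like the blue_cup, take the one that is farthest to the robot's right at the start.

How it is judged:
On the way:
1. the blue cup sits fully home in the yellow cup, tag above tag, with the yellow cup upright on the bench and the blue cup let go (z of blue_cup in the frame of yellow_cup between 0.0185 and 0.0265 m and x of blue_cup in the frame of yellow_cup between -0.005 and 0.005 m and y of blue_cup in the frame of yellow_cup between -0.005 and 0.005 m and angle between the z axis of blue_cup and the z axis of yellow_cup, either way round below 0.12 rad and angle between the x axis of blue_cup and the x axis of yellow_cup, either way round below 0.35 rad and x of blue_cup_tag in the frame of yellow_cup above 0.015 m and height (world z) of yellow_cup below 0.005 m and angle between yellow_cup's own z axis and vertical below 0.1 rad and contact force between the fingers and blue_cup below 0.05 N), for 0.2 s.
At the end, for the whole second after the job is handed in: Pair gripped in the air at rest (fingers over 1 N on yellow, underside over 90 mm up): yellow tag within 18 mm of the view point, cup axes within 0.22 rad of its axes, top up; blue fully home (22 mm up, to 4 mm), tags in line to 0.35 rad; camera free; gear, bracket, bolt within 20 mm (z of blue_cup in the frame of yellow_cup between 0.0185 and 0.0265 m and x of blue_cup in the frame of yellow_cup between -0.005 and 0.005 m and y of blue_cup in the frame of yellow_cup between -0.005 and 0.005 m and angle between the z axis of blue_cup and the z axis of yellow_cup, either way round below 0.12 rad and angle between the x axis of blue_cup and the x axis of yellow_cup, either way round below 0.35 rad and x of blue_cup_tag in the frame of yellow_cup above 0.015 m and distance between yellow_cup_tag and view_point below 0.018 m and angle between the x axis of yellow_cup and the x axis of view_point, either way round below 0.22 rad and angle between the z axis of yellow_cup and the z axis of view_point, either way round below 0.22 rad and x of yellow_cup in the frame of view_point below -0.015 m and angle between yellow_cup's own z axis and vertical below 1 rad and height (world z) of yellow_cup above 0.09 m and contact force between the fingers and yellow_cup above 1 N and contact force between each of yellow_cup, blue_cup and camera_stand below 0.1 N and linear speed of yellow_cup below 0.02 m/s and angular speed of yellow_cup below 0.15 rad/s and distance of each of gear, bracket, bolt from where it was at the start of the episode below 0.02 m); the arm keeps its last pose, push and grip.
It fails at once if the camera or its stand is bumped (over 3 N) (contact force between anything else and camera_stand above 3 N).
It fails at once if the gear is moved by more than 20 mm (distance of gear from where it was at the start of the episode above 0.02 m).
It fails at once if the bracket is moved by more than 20 mm (distance of bracket from where it was at the start of the episode above 0.02 m).
It fails at once if the bolt is moved by more than 20 mm (distance of bolt from where it was at the start of the episode above 0.02 m).
It also fails if it takes over 45 s, if anything falls off the work surface, if the arm or the gripper's body presses on something with over 40 N, if the wrist force passes 120 N, or if a joint passes its speed limit or range.

## Working session

There is one attempt and no reset: what is moved stays moved. The work goes in short steps, Python scripts to look and compute and a shell command to move; the robot and the scene stay as the last step left them, time stands still between calls to the robot, and variables do not carry over. Pictures are saved under pics/ and viewed, at most 10 in all, crops included, and the job is handed in when it is done.

```bash
mkdir -p pics; ls
python3 - <<'E'
from station import *
import cv2,numpy as np
print(tip_reach if not callable(tip_reach) else tip_reach())
s=get_state();print(s['t'],s['eef_pos'],s['ee_rot'],s['width'])
for c in('scene','top'):
    im=grab_frame(c);cv2.imwrite(f'pics/{c}0.png',im[:,:,::-1])
    k=calibration(c);print(c,k['fx'],k['fy'],k['cx'],k['cy'],np.round(k['extrinsics'],4).tolist())
    for q in('yellow_cup','blue_cup','gear','bracket','bolt','camera_stand'):
        print(q,[(np.round(d['location']).tolist(),round(d['conf'],2)) for d in mark_of(c,q)])
    for q in('yellow_cup_tag','blue_cup_tag','lens','view_point'):
        print(q,[(np.round(d['location'],1).tolist(),round(d['conf'],2)) for d in mark_of(c,q)])
print(get_state()['t'])
E
```

```text
pics
0.019
0.0 [0.29088212 0.60861346 0.24459826] [ 3.13992280e+00 -1.55030406e-04 -4.45922165e-01] 0.08744627196886234
scene 478.96259177860617 478.96259177860617 325.7760096884486 235.878007754495 [[0.3181, 0.948, -0.0032, -0.1748], [0.6001, -0.204, -0.7734, -0.1918], [-0.7339, 0.2441, -0.6339, 1.3721], [0.0, 0.0, 0.0, 1.0]]
yellow_cup [([350.0, 330.0], 0.91), ([314.0, 289.0], 0.64)]
blue_cup [([215.0, 299.0], 0.91), ([258.0, 261.0], 0.87)]
gear [([419.0, 255.0], 0.65)]
bracket [([203.0, 389.0], 0.72), ([317.0, 290.0], 0.37)]
bolt [([314.0, 373.0], 0.62)]
camera_stand []
yellow_cup_tag [([360.8, 299.2], 0.64), ([310.0, 284.4], 0.6), ([523.8, 223.9], 0.44)]
blue_cup_tag [([222.6, 284.8], 0.66), ([271.4, 235.8], 0.63)]
lens [([524.3, 226.1], 0.75)]
view_point [([316.1, 287.7], 0.41)]
top 491.1213000245473 491.1213000245473 318.70901171678145 239.3099319909579 [[-0.0051, -1.0, 0.0085, -0.0119], [-0.9815, 0.0034, -0.1915, 0.5718], [0.1914, -0.0093, -0.9815, 0.9174], [0.0, 0.0, 0.0, 1.0]]
yellow_cup [([303.0, 220.0], 0.74), ([316.0, 274.0], 0.65)]
blue_cup [([416.0, 299.0], 0.77), ([361.0, 343.0], 0.62)]
gear [([193.0, 292.0], 0.97), ([157.0, 111.0], 0.41)]
bracket [([433.0, 196.0], 0.81), ([347.0, 186.0], 0.2)]
bolt [([347.0, 188.0], 0.68)]
camera_stand [([193.0, 290.0], 0.37)]
yellow_cup_tag [([326.6, 258.2], 0.76), ([287.8, 222.8], 0.7)]
blue_cup_tag [([346.3, 347.5], 0.84), ([415.3, 282.6], 0.68)]
lens [([155.3, 110.4], 0.72)]
view_point []
1.1
```

View pics/scene0.png

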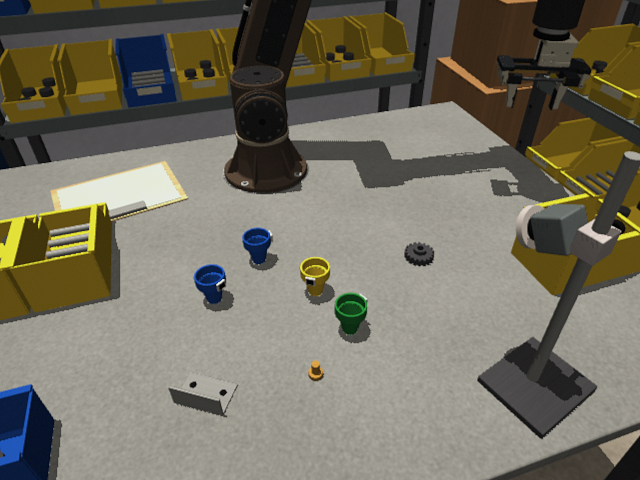

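View pics/top0.png

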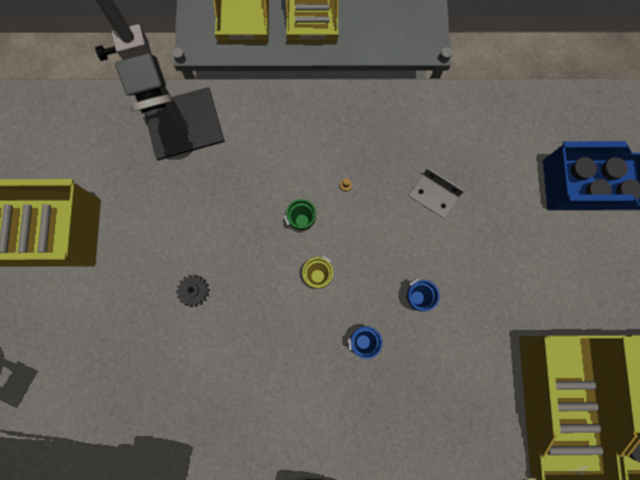

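Top picture candidates: the yellow-cup shape appears at (317,272) in yellow and at (301,214) in green, which is a decoy. The blue cups are at (423,295) and (366,342). The robot's right is −y, which is image-right in the top view, so I take blue (423,295) (scene (210,283)) and yellow (317,272) (scene (315,275)). The lens is at scene (524,226) and top (155,103).

```bash
cat > h.py <<'E'
from station import *
import cv2,numpy as np
from scipy.spatial.transform import Rotation as R
def P(k):
    return np.array([[k['fx'],0,k['cx']],[0,k['fy'],k['cy']],[0,0,1]])@np.array(k['extrinsics'])[:3]
def plane(k,uv,z):
    p=P(k);A=p[:,:2];b=p[:,2]*z+p[:,3]
    H=np.column_stack([A,b]);w=np.linalg.solve(H,[uv[0],uv[1],1]);return w[:2]/w[2]
def tri(ka,a,kb,b):
    X=cv2.triangulatePoints(P(ka),P(kb),np.float64(a).reshape(2,1),np.float64(b).reshape(2,1))[:,0];return X[:3]/X[3]
def proj(k,X):
    v=P(k)@np.append(X,1);return v[:2]/v[2]
def hsv(im,lo,hi): return cv2.inRange(cv2.cvtColor(im,cv2.COLOR_RGB2HSV),lo,hi)
E
python3 - <<'E'
from h import *
ks,kt=calibration('scene'),calibration('top')
for n,a,b in(('lens',(524.3,226),(155.3,110.4)),('ytag',(310,284.4),(326.6,258.2)),('btag',(222.6,284.8),(415.3,282.6)),('btag2',(271.4,235.8),(346.3,347.5))):
    X=tri(ks,a,kt,b);print(n,X.round(4),proj(ks,X).round(1),proj(kt,X).round(1))
for n,a,b in(('y',(315,291),(316,274)),('b',(215,299),(416,299)),('b2',(258,261),(361,343))): print(n,plane(ks,a,0),plane(kt,b,0))
print('post',plane(ks,(537,378),.014),plane(ks,(632,157),.444))
im=cv2.imread('pics/top0.png')
c=np.hstack([cv2.resize(im[240:330,275:450],None,fx=3,fy=3),cv2.resize(im[0:180,70:230],None,fx=1.5,fy=1.5)]);cv2.imwrite('pics/c1.png',c)
for n,q,z in(('y',(317.5,271.5),.07),('b',(423.5,294.5),.07),('b2',(366.5,341.5),.07)):print(n,'rim',plane(kt,q,z))
E
```

```text
lens [0.7391 0.2482 0.2786] [523.6 226.2] [154.7 110.1]
ytag [ 0.5348 -0.0287  0.0514] [309.4 284.4] [326.1 258.1]
btag [ 0.4857 -0.1962  0.0582] [219.6 284.6] [412.5 282.1]
btag2 [ 0.3623 -0.0649  0.0505] [270.9 235.8] [345.8 347.4]
y [ 0.50751604 -0.00962654] [ 0.50953479 -0.00886655]
b [ 0.46337171 -0.21038747] [ 0.45718941 -0.21366919]
b2 [ 0.37826481 -0.1022258 ] [ 0.36951868 -0.09891913]
post [0.8380516  0.28337472] [0.83511203 0.27272092]
y rim [ 0.50576763 -0.01152432]
b rim [ 0.46071993 -0.21395524]
b2 rim [ 0.37332883 -0.10280991]
```

View pics/c1.png

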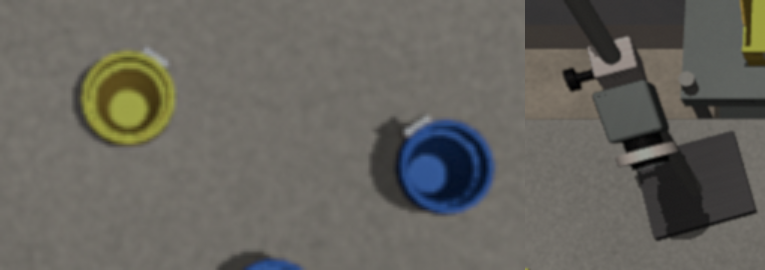

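Crop: the yellow cup is at top (317.7,272.5) with its tag at (326.7,258.7), which gives a yaw of about −32°. The blue one is at (423.4,295) with its tag at (414.5,282), a yaw of about +35°. Both choices are confirmed. Moving above the blue cup now.

```bash
python3 -m handwheel '[{"delta_pos":[0.56,-1,0],"dr":[0,0,6]},{"delta_pos":[0.56,-1,0],"dr":[0,0,6]},{"delta_pos":[0.56,-1,0],"dr":[0,0,6]},{"delta_pos":[0.56,-1,0],"dr":[0,0,6]},{"delta_pos":[0.56,-1,0],"dr":[0,0,6]},{"delta_pos":[0.56,-1,0],"dr":[0,0,6]},{"delta_pos":[0.56,-1,0],"dr":[0,0,6]},{"delta_pos":[0.56,-1,0],"dr":[0,0,6]},{"delta_pos":[0.56,-1,0],"dr":[0,0,6]},{"delta_pos":[0.56,-1,0],"dr":[0,0,6]}]' -1 10
python3 -m handwheel '[{"delta_pos":[0,-1,0],"dr":[0,0,0]},{"delta_pos":[0,-1,0],"dr":[0,0,0]},{"delta_pos":[0,-1,0],"dr":[0,0,0]},{"delta_pos":[0,-1,0],"dr":[0,0,0]},{"delta_pos":[0,-1,0],"dr":[0,0,0]},{"delta_pos":[0,-1,0],"dr":[0,0,0]},{"delta_pos":[0,-1,0],"dr":[0,0,0]},{"delta_pos":[0,-1,0],"dr":[0,0,0]},{"delta_pos":[0,-1,0],"dr":[0,0,0]},{"delta_pos":[0,-1,0],"dr":[0,0,0]}]'
python3 -m handwheel '[{"delta_pos":[0,-1,0],"dr":[0,0,0]},{"delta_pos":[0,-1,0],"dr":[0,0,0]},{"delta_pos":[0,-1,0],"dr":[0,0,0]},{"delta_pos":[0,-1,0],"dr":[0,0,0]},{"delta_pos":[0,-1,0],"dr":[0,0,0]},{"delta_pos":[0,-0.8,-0.5],"dr":[0,0,0]},{"delta_pos":[0,0,0],"dr":[0,0,0]}]'
python3 - <<'E'
from h import *
s=get_state();k=calibration('wrist');print(s['t'],s['eef_pos'],s['ee_rot'])
im=grab_frame('wrist');cv2.imwrite('pics/w1.png',im[:,:,::-1])
print(k['fx'],np.linalg.inv(np.array(k['extrinsics'])).round(3).tolist())
print(proj(k,[.461,-.214,.07]))
for q in('blue_cup','blue_cup_tag','yellow_cup_tag'):
  for d in mark_of('wrist',q): print(q,d['location'],d['conf'],plane(k,d['location'],0.059 if 'tag' in q else 0))
E
```

```text
t: 2.1
eef_pos: [0.4596, 0.3078, 0.2459]
ee_rot: [-3.141, -0.001, 0.606]
force: [-1.0, -0.1, -0.7]
width: 0.0874
gripper_force: 0.0
t: 3.1
eef_pos: [0.4589, 0.0078, 0.2459]
ee_rot: [3.141, -0.001, 0.602]
force: [0.7, 0.4, -0.1]
width: 0.0877
gripper_force: 0.0
t: 3.8
eef_pos: [0.4579, -0.1669, 0.229]
ee_rot: [-3.14, 0.002, 0.599]
force: [-0.3, -0.6, -0.3]
width: 0.0876
gripper_force: 0.0
3.8 [ 0.45790448 -0.16690413  0.22899549] [-3.14000773e+00  1.98229087e-03  5.98501399e-01]
411.7690968821163 [[0.564, -0.792, -0.234, 0.521], [-0.826, -0.541, -0.158, -0.124], [-0.002, 0.282, -0.959, 0.368], [0.0, 0.0, 0.0, 1.0]]
[373.05362843 261.83368477]
blue_cup [362.1, 239.0] 0.96 [ 0.45921239 -0.21348761]
blue_cup [204.6, 247.0] 0.77 [ 0.37002622 -0.09667883]
blue_cup_tag [369.7, 215.5] 0.91 [ 0.4874687  -0.19296481]
blue_cup_tag [147.7, 247.5] 0.67 [ 0.36862762 -0.06437455]
yellow_cup_tag [214.5, 26.2] 0.66 [ 0.53361654 -0.02880755]
```

View pics/w1.png

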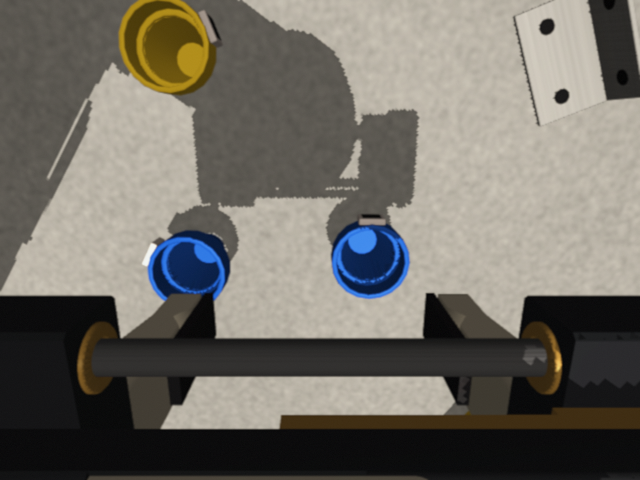

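The blue target's rim is at wrist (371,260) with its tag at (370,216). The yellow tag is at (212,27). The projected estimate agrees to 2 px, so I'm going down.

```bash
python3 -m handwheel '[{"delta_pos":[0.04,-0.8,0],"dr":[0,0,1.1]},{"delta_pos":[0.03,-0.75,0],"dr":[0,0,1.1]},{"delta_pos":[0,0,-1],"dr":[0,0,0]},{"delta_pos":[0,0,-1],"dr":[0,0,0]},{"delta_pos":[0,0,-1],"dr":[0,0,0]},{"delta_pos":[0,0,-1],"dr":[0,0,0]},{"delta_pos":[0,0,-0.8],"dr":[0,0,0]},{"delta_pos":[0,0,-0.47],"dr":[0,0,0]},{"delta_pos":[0,0,0],"dr":[0,0,0]}]'
python3 -m handwheel '[{"delta_pos":[0,0,0],"dr":[0,0,0]},{"delta_pos":[0,0,0],"dr":[0,0,0]},{"delta_pos":[0,0,0],"dr":[0,0,0]},{"delta_pos":[0,0,0],"dr":[0,0,0]},{"delta_pos":[0,0,0],"dr":[0,0,0]},{"delta_pos":[0,0,0],"dr":[0,0,0]}]' 1 10
```

```text
t: 4.9
eef_pos: [0.4605, -0.2105, 0.0711]
ee_rot: [-3.14, 0.002, 0.641]
force: [0.6, -0.2, -0.6]
width: 0.0873
gripper_force: 0.0
t: 5.5
eef_pos: [0.4617, -0.2116, 0.0732]
ee_rot: [3.141, -0.001, 0.64]
force: [-0.8, 1.9, 6.6]
width: 0.0601
gripper_force: 10.0
```

```bash
python3 -m handwheel '[{"delta_pos":[0,0,0.5],"dr":[0,0,0]},{"delta_pos":[0,0,1],"dr":[0,0,0]},{"delta_pos":[0,0,1],"dr":[0,0,0]},{"delta_pos":[0,0,1],"dr":[0,0,0]},{"delta_pos":[0,0,0.5],"dr":[0,0,0]},{"delta_pos":[0,0,0],"dr":[0,0,0]}]'
python3 -m handwheel '[{"delta_pos":[0.19,0.65,0],"dr":[0,0,-8.5]},{"delta_pos":[0.19,0.65,0],"dr":[0,0,-8.5]},{"delta_pos":[0.19,0.65,0],"dr":[0,0,-8.5]},{"delta_pos":[0.19,0.65,0],"dr":[0,0,-8.5]},{"delta_pos":[0.19,0.65,0],"dr":[0,0,-8.5]},{"delta_pos":[0.19,0.65,0],"dr":[0,0,-8.5]},{"delta_pos":[0.19,0.65,0],"dr":[0,0,-8.5]},{"delta_pos":[0.19,0.65,0],"dr":[0,0,-8.5]},{"delta_pos":[0,0,0],"dr":[0,0,0]}]'
python3 - <<'E'
from h import *
s=get_state();k=calibration('wrist');print(s['t'],s['eef_pos'],s['ee_rot'])
im=grab_frame('wrist')
for q in('blue_cup_tag','yellow_cup_tag','yellow_cup'):
  for d in mark_of('wrist',q): print(q,np.round(d['location']),d['conf'],plane(k,d['location'],0.059 if 'tag' in q else 0))
print('exp ytag',proj(k,[.5358,-.0295,.059]))
r=R.from_euler('xyz',s['ee_rot']).as_matrix()
# blue tag if z_tag = tcp-0.013
print('exp btag',proj(k,np.array(s['eef_pos'])+r@[.034,0,.012]))
print('axis off yellow', proj(k,[.507,-.0115,.07]))
sc=grab_frame('scene')
a=cv2.resize(im,(480,360));b=cv2.resize(sc[140:320,230:390],(320,360));cv2.imwrite('pics/n1.png',np.hstack([a,b])[:,:,::-1])
E
```

```text
t: 6.1
eef_pos: [0.4623, -0.2117, 0.1948]
ee_rot: [3.139, -0.003, 0.64]
force: [0.0, -1.0, -1.3]
width: 0.0605
gripper_force: 10.0
t: 7.0
eef_pos: [0.5067, -0.054, 0.1912]
ee_rot: [3.141, 0.001, -0.55]
force: [-0.6, -0.6, -1.0]
width: 0.0606
gripper_force: 10.0
7.0 [ 0.50673012 -0.05402018  0.19118462] [ 3.14074891e+00  1.32929838e-03 -5.50320466e-01]
blue_cup_tag [324. 245.] 0.61 [ 0.50253982 -0.05538547]
blue_cup_tag [277. 247.] 0.2 [ 0.51773032 -0.02678711]
yellow_cup_tag [265. 226.] 0.86 [ 0.53474893 -0.02836224]
yellow_cup_tag [101. 195.] 0.58 [0.60927542 0.05304918]
yellow_cup [275. 248.] 0.79 [ 0.50655097 -0.01037359]
yellow_cup [160. 148.] 0.68 [0.62195734 0.02118259]
exp ytag [265.8410952  223.55383779]
exp btag [319.73861179 239.32445435]
axis off yellow [265.23169477 276.42594727]
```

View pics/n1.png

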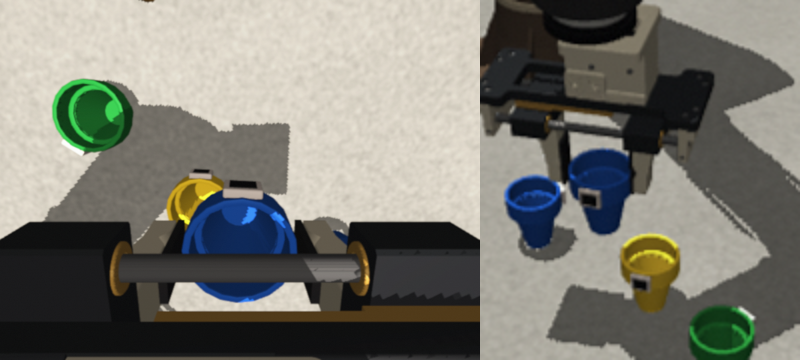

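Left (wrist, scaled ×0.75): blue is in the jaws with its tag at (242,190), and yellow is behind it with its tag at (200,174). The green decoy is at (92,115). Blue sits upright and the tags point the same way. I'll measure blue's offset in the jaws.

Run:
```python
from h import *
s=get_state();im=grab_frame('wrist');k=calibration('wrist')
m=hsv(im,(105,120,40),(125,255,255)); n,l,st,_=cv2.connectedComponentsWithStats(m);i=1+st[1:,4].argmax();print(st[i])
b=(l==i)
r=R.from_euler('xyz',s['ee_rot']).as_matrix();p=np.array(s['eef_pos'])
t=np.linspace(0,2*np.pi,180)
for zz in(.003,):
  for dx in(0,-.003,-.006):
    q=np.array([proj(k,p+r@[dx+.03*np.cos(a),.03*np.sin(a),zz]) for a in t]);print(zz,dx,q.min(0).round(1),q.max(0).round(1))
for row in (290,310,330): 
  c=np.where(b[row])[0];print(row,c.min(),c.max())
c=np.where(b[:,322])[0];print('col322',c.min(),c.max())
```

```text
[ 242  254  155   85 9984]
0.003 0 [241.5 256.7] [398. 398.]
0.003 -0.003 [241.9 264.5] [397.5 404.4]
0.003 -0.006 [242.3 272.2] [397.1 410.6]
290 256 381
310 246 391
330 242 396
col322 264 338
```

```bash
python3 -m handwheel '[{"delta_pos":[0.03,0.9,0],"dr":[0,0,0]},{"delta_pos":[0,0.5,0],"dr":[0,0,0]},{"delta_pos":[0,0,0],"dr":[0,0,0]},{"delta_pos":[0,0,-0.6],"dr":[0,0,0]},{"delta_pos":[0,0,0],"dr":[0,0,0]}]'
python3 - <<'E'
from h import *
s=get_state();print(s['t'],s['eef_pos'],s['ee_rot'])
k=calibration('wrist');im=grab_frame('wrist')
ks=calibration('scene');kt=calibration('top');sc=grab_frame('scene');tp=grab_frame('top')
print('scene y centre pred',proj(ks,[.5065,-.011,.06]))
def ext(im,lo,hi,c,w):
    m=hsv(im,lo,hi);n,l,st,ce=cv2.connectedComponentsWithStats(m)
    j=[i for i in range(1,n) if st[i,4]>60 and np.hypot(*(ce[i]-c))<w];return [st[i].tolist() for i in j]
c=proj(ks,[.5065,-.011,.06])
print('yel',ext(sc,(22,120,60),(34,255,255),c,60));print('blue',ext(sc,(105,120,40),(125,255,255),c,60))
a=cv2.resize(im,(480,360));b=cv2.resize(sc[200:320,260:367],(320,360));cv2.imwrite('pics/n2.png',np.hstack([a,b])[:,:,::-1])
E
```

```text
t: 7.8
eef_pos: [0.5062, -0.014, 0.1728]
ee_rot: [3.139, 0.003, -0.547]
force: [-1.2, -0.1, -1.2]
width: 0.0605
gripper_force: 10.0
7.8 [ 0.50620801 -0.01399126  0.17276391] [ 3.13941357e+00  2.55866003e-03 -5.46845453e-01]
scene y centre pred [313.66945099 269.83479134]
yel [[300, 257, 30, 39, 743]]
blue [[297, 218, 31, 42, 829]]
```

View pics/n2.png

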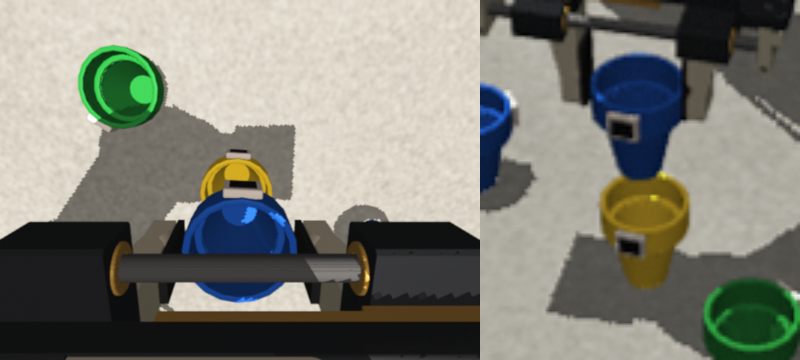

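Yellow's tag (239,155) is almost under blue's (242,187), and the scene crop shows blue slightly left of yellow. I'll work out the small offset.

Run:
```python
from h import *
s=get_state();im=grab_frame('wrist');k=calibration('wrist')
r=R.from_euler('xyz',s['ee_rot']).as_matrix();p=np.array(s['eef_pos']);print(s['eef_pos'])
m=hsv(im,(18,120,60),(34,255,255));m[270:]=0;n,l,st,_=cv2.connectedComponentsWithStats(m)
i=1+st[1:,4].argmax();print('yellow bbox',st[i])
t=np.linspace(0,2*np.pi,180)
def ext(c,z): 
    q=np.array([proj(k,[c[0]+.03*np.cos(a),c[1]+.03*np.sin(a),z]) for a in t]);return q.min(0),q.max(0)
b=l==i
for c in([.5065,-.011],[.5085,-.011],[.5065,-.014]): print(c,*ext(c,.07))
for q in('yellow_cup_tag','blue_cup_tag'):
  for d in mark_of('wrist',q)[:2]: print(q,d['location'],d['conf'],plane(k,d['location'],.059))
```

```text
[ 0.50777151 -0.01388794  0.17488431]
yellow bbox [ 269  210   96   57 2791]
[0.5065, -0.011] [268.72117263 209.35444976] [365.00754037 301.15595438]
[0.5085, -0.011] [266.95415163 206.55793819] [363.42015264 298.70281762]
[0.5065, -0.014] [272.75865828 206.80247203] [369.21015927 298.91742245]
yellow_cup_tag [320.2, 200.8] 0.91 [ 0.53384263 -0.03007221]
blue_cup_tag [320.5, 246.2] 0.68 [ 0.5084229  -0.01485867]
```

```bash
python3 -m handwheel '[{"delta_pos":[0.03,0.07,0],"dr":[0,0,0]},{"delta_pos":[0,0,-0.7],"dr":[0,0,0]},{"delta_pos":[0,0,-0.7],"dr":[0,0,0]},{"delta_pos":[0,0,-0.6],"dr":[0,0,0]},{"delta_pos":[0,0,0],"dr":[0,0,0]}]'
python3 -c "
from station import *
for i in range(6):
    s=get_state();print(s['t'],s['eef_pos'].round(4),s['force'].round(1));grab_frame('wrist')"
```

```text
t: 8.6
eef_pos: [0.5071, -0.0117, 0.1125]
ee_rot: [3.139, 0.003, -0.547]
force: [0.1, -1.0, -0.5]
width: 0.0604
gripper_force: 10.0
8.6 [ 0.5071 -0.0117  0.1125] [ 0.1 -1.  -0.5]
8.65 [ 0.5081 -0.0116  0.114 ] [ 0.8 -0.1 -0.9]
8.7 [ 0.5088 -0.0114  0.1149] [ 0.6  0.3 -0.3]
8.75 [ 0.5093 -0.0112  0.1154] [ 0.   0.  -0.5]
8.8 [ 0.5094 -0.0112  0.1156] [0.1 0.6 0.2]
8.85 [ 0.5094 -0.0111  0.1156] [-0.7  0.6 -1.6]
```

```bash
python3 -m handwheel '[{"delta_pos":[-0.05,-0.03,-0.15],"dr":[0,0,0]},{"delta_pos":[0,0,-0.15],"dr":[0,0,0]},{"delta_pos":[0,0,-0.15],"dr":[0,0,0]},{"delta_pos":[0,0,-0.1],"dr":[0,0,0]},{"delta_pos":[0,0,0],"dr":[0,0,0]},{"delta_pos":[0,0,0],"dr":[0,0,0]},{"delta_pos":[0,0,0],"dr":[0,0,0]}]'
python3 -m handwheel '[{"delta_pos":[0,0,-0.07],"dr":[0,0,0]},{"delta_pos":[0,0,0],"dr":[0,0,0]},{"delta_pos":[0,0,0],"dr":[0,0,0]}]'
```

```text
t: 9.6
eef_pos: [0.5072, -0.0123, 0.098]
ee_rot: [-3.142, -0.0, -0.547]
force: [-0.2, -0.0, -1.0]
width: 0.0601
gripper_force: 10.0
t: 9.9
eef_pos: [0.507, -0.0123, 0.0959]
ee_rot: [3.142, -0.0, -0.547]
force: [-0.6, -0.6, -1.2]
width: 0.0606
gripper_force: 10.0
```

```bash
python3 -m handwheel '[{"delta_pos":[0,0,-0.05],"dr":[0,0,0]},{"delta_pos":[0,0,0],"dr":[0,0,0]},{"delta_pos":[0,0,0],"dr":[0,0,0]}]'
python3 -m handwheel '[{"delta_pos":[0,0,-0.04],"dr":[0,0,0]},{"delta_pos":[0,0,0],"dr":[0,0,0]},{"delta_pos":[0,0,0],"dr":[0,0,0]}]'
```

```text
t: 10.2
eef_pos: [0.5077, -0.0123, 0.0951]
ee_rot: [-3.141, -0.001, -0.547]
force: [-1.2, 0.2, 5.3]
width: 0.0606
gripper_force: 10.0
t: 10.5
eef_pos: [0.5083, -0.0122, 0.0946]
ee_rot: [-3.14, -0.002, -0.546]
force: [-2.0, -0.8, 10.8]
width: 0.0602
gripper_force: 10.0
```

Contact came at the expected home height. Releasing and checking.

```bash
python3 -m handwheel '[{"delta_pos":[0,0,0.1],"dr":[0,0,0]},{"delta_pos":[0,0,0],"dr":[0,0,0]},{"delta_pos":[0,0,0],"dr":[0,0,0]},{"delta_pos":[0,0,0],"dr":[0,0,0]},{"delta_pos":[0,0,0],"dr":[0,0,0]},{"delta_pos":[0,0,0],"dr":[0,0,0]},{"delta_pos":[0,0,0],"dr":[0,0,0]}]' -1
python3 - <<'E'
from h import *
s=get_state();print(s['eef_pos'],s['ee_rot'])
k=calibration('wrist');im=grab_frame('wrist');sc=grab_frame('scene');tp=grab_frame('top')
for q in('yellow_cup_tag','blue_cup_tag'):
  for d in mark_of('wrist',q)[:2]: print(q,np.round(d['location']),d['conf'])
print(proj(k,[.5355,-.0288,.059]),proj(k,[.5355,-.0288,.081]))
ks=calibration('scene');print('scene ytag,btag',proj(ks,[.5355,-.0288,.059]),proj(ks,[.5355,-.0288,.081]))
a=cv2.resize(im,(480,360));b=cv2.resize(sc[200:320,260:367],(320,360));cv2.imwrite('pics/n3.png',np.hstack([a,b])[:,:,::-1])
E
```

```text
t: 11.2
eef_pos: [0.507, -0.0123, 0.0961]
ee_rot: [3.141, 0.0, -0.547]
force: [-0.2, 0.5, -0.1]
width: 0.0874
gripper_force: 0.0
[ 0.5069957  -0.01232179  0.09605543] [ 3.14139096e+00  1.42914948e-04 -5.46991604e-01]
yellow_cup_tag [322. 230.] 0.97
yellow_cup_tag [ 63. 183.] 0.7
blue_cup_tag [319. 242.] 0.7
[317.9194255 226.6757086] [317.79021653 239.9512987 ]
scene ytag,btag [309.42752687 281.91875734] [309.14288619 273.76428556]
```

View pics/n3.png

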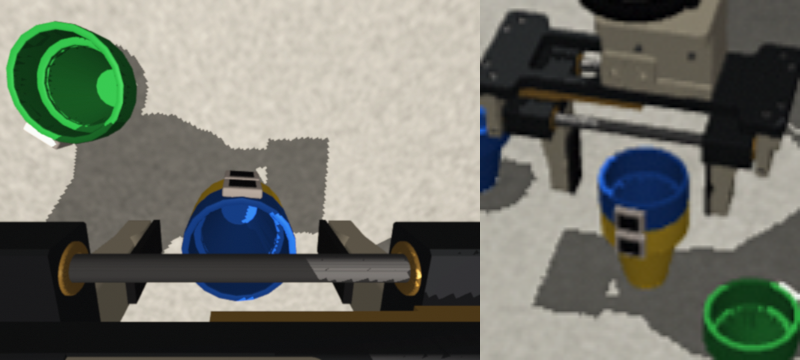

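The pair is nested with tag above tag (scene crop (630,218)/(630,243)). Going down to grip the yellow collar.

```bash
python3 -m handwheel '[{"delta_pos":[0,0,-0.4],"dr":[0,0,0]},{"delta_pos":[0,0,-0.4],"dr":[0,0,0]},{"delta_pos":[0,0,-0.4],"dr":[0,0,0]},{"delta_pos":[0,0,-0.07],"dr":[0,0,0]},{"delta_pos":[0,0,0],"dr":[0,0,0]},{"delta_pos":[0,0,0],"dr":[0,0,0]}]'
python3 -m handwheel '[{"delta_pos":[0,0,0],"dr":[0,0,0]},{"delta_pos":[0,0,0],"dr":[0,0,0]},{"delta_pos":[0,0,0],"dr":[0,0,0]},{"delta_pos":[0,0,0],"dr":[0,0,0]},{"delta_pos":[0,0,0],"dr":[0,0,0]},{"delta_pos":[0,0,0],"dr":[0,0,0]}]' 1 25
python3 -m handwheel '[{"delta_pos":[0,0,0.5],"dr":[0,0,0]},{"delta_pos":[0,0,1],"dr":[0,0,0]},{"delta_pos":[0,0,1],"dr":[0,0,0]},{"delta_pos":[0,0,1],"dr":[0,0,0]},{"delta_pos":[0,0,1],"dr":[0,0,0]},{"delta_pos":[0,0,0.5],"dr":[0,0,0]},{"delta_pos":[0,0,0],"dr":[0,0,0]},{"delta_pos":[0,0,0],"dr":[0,0,0]},{"delta_pos":[0,0,0],"dr":[0,0,0]}]'
python3 - <<'E'
from h import *
# refine lens: ring light (white) in scene/top pictures at start
ks,kt=calibration('scene'),calibration('top')
sc=cv2.imread('pics/scene0.png')[:,:,::-1].copy();tp=cv2.imread('pics/top0.png')[:,:,::-1].copy()
cv2.imwrite('pics/lens.png',np.hstack([cv2.resize(sc[190:270,500:600],(500,400),interpolation=cv2.INTER_CUBIC),cv2.resize(tp[20:140,95:170],(250,400),interpolation=cv2.INTER_CUBIC)])[:,:,::-1])
L=np.array([.7391,.2482,.2786]);t=np.linspace(0,2*np.pi,90)
for deg in(5,12,17,22,30):
  y=np.radians(deg);M=R.from_euler('zy',[0,0]).as_matrix()
  x=np.array([np.cos(.5)*np.cos(y),np.cos(.5)*np.sin(y),np.sin(.5)]);yy=np.array([-np.sin(y),np.cos(y),0]);zz=np.cross(x,yy)
  c=[L+.032*(np.cos(a)*yy+np.sin(a)*zz) for a in t]
  for k,n in((ks,'s'),(kt,'t')):
    q=np.float32([proj(k,v) for v in c]);e=cv2.fitEllipse(q);print(deg,n,np.round(e[0],1),np.round(e[1],1),round(e[2],1),q.min(0),q.max(0))
E
```

```text
t: 12.05
eef_pos: [0.5072, -0.0123, 0.0581]
ee_rot: [3.141, -0.0, -0.547]
force: [0.4, -0.5, 0.7]
width: 0.0876
gripper_force: 0.0
t: 12.65
eef_pos: [0.5073, -0.0122, 0.0583]
ee_rot: [-3.141, -0.0, -0.547]
force: [-0.2, -0.1, 1.9]
width: 0.06
gripper_force: 25.0
t: 13.55
eef_pos: [0.5061, -0.0125, 0.2066]
ee_rot: [3.14, 0.002, -0.547]
force: [-0.1, -0.6, -2.1]
width: 0.0606
gripper_force: 25.0
5 s [523.3 226.1] [33.6 43.2] 14.3 [506.2424  204.80325] [540.46387 247.4621 ]
5 t [154.5 110.1] [ 1.1 41.9] 84.9 [133.6376  108.16927] [175.36827  112.029465]
12 s [523.3 226.2] [30.3 43.1] 9.3 [507.94858 204.76308] [538.67236 247.56181]
12 t [154.5 110.1] [ 0.  41.5] 78.9 [134.16052 106.10293] [174.91513  114.092865]
17 s [523.3 226.2] [27.8 43. ] 6.2 [509.2684  204.74901] [537.3182  247.62885]
17 t [154.6 110.1] [ 0.6 41.3] 74.5 [134.65955 104.57677] [174.44092 115.62082]
22 s [523.3 226.2] [25.2 43. ] 3.4 [510.6491 204.7411] [535.92773 247.67465]
22 t [154.6 110.1] [ 1. 41.] 70.0 [135.29382  103.064445] [173.861   117.12787]
30 s [523.3 226.3] [20.8 43. ] 179.2 [512.9086  204.76912] [533.6917  247.72693]
30 t [154.6 110.1] [ 1.5 40.7] 62.7 [136.53552 100.72596] [172.6916  119.45784]
```

View pics/lens.png

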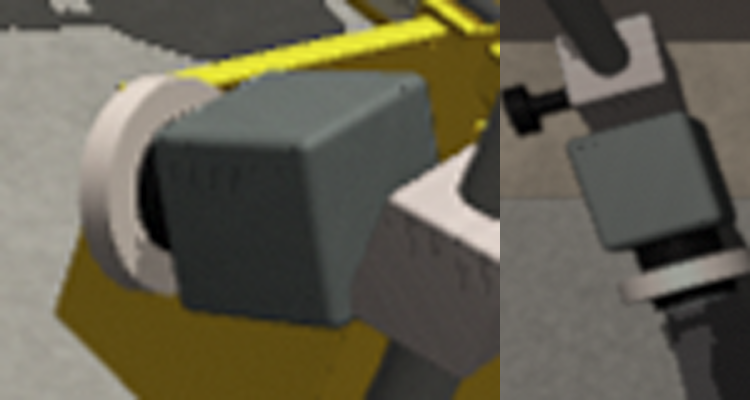

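The ring light spans scene cols 516–543, rows 205–248, and top cols 131–169, rows 95–111. The housing edges give a camera yaw of about 16–17°. I'll take another reading for the lens and measure the tag in the grasp.

Run:
```python
from h import *
ks,kt=calibration('scene'),calibration('top')
C=tri(ks,(530.4,226.7),kt,(149.9,106));print('ring',C,proj(ks,C),proj(kt,C))
for i in range(3):
    r=[]
    for c in('scene','top'):
        grab_frame(c);d=[x for x in mark_of(c,'lens') if x['conf']>.4];r.append(d[0]['location'] if d else None)
    print(r,tri(ks,r[0],kt,r[1]) if all(x is not None for x in r) else '')
s=get_state();k=calibration('wrist');grab_frame('wrist');print(s['t'],s['eef_pos'],s['ee_rot'])
r=R.from_euler('xyz',s['ee_rot']).as_matrix();p=np.array(s['eef_pos'])
for q in('yellow_cup_tag','blue_cup_tag'): print(q,[(np.round(d['location'],1),d['conf']) for d in mark_of('wrist',q)[:2]])
print('exp',proj(k,p+r@[.034,0,0]),proj(k,p+r@[.034,0,-.022]))
y=np.radians(16.5)
for L in([.7391,.2482,.2786],C):
  x=np.array([np.cos(.5)*np.cos(y),np.cos(.5)*np.sin(y),np.sin(.5)]);V=np.array(L)-.12*x
  print('V',V,'TCP',V-.034*x)
```

```text
ring [0.74503454 0.25543996 0.2804528 ] [530.55388459 226.64699627] [150.02390787 106.07102578]
[[524.0, 224.4], [156.3, 113.3]] [0.73538368 0.24823766 0.27810957]
[[524.5, 227.5], [154.9, 110.5]] [0.7398053  0.24925796 0.27624001]
[[526.1, 225.1], [151.8, 112.8]] [0.73598686 0.25428378 0.27649567]
14.15 [ 0.50704948 -0.01229454  0.20806022] [-3.14158924e+00 -5.84438689e-06 -5.46994691e-01]
yellow_cup_tag [(array([322.9, 256.1]), 0.96), (array([159.1, 162. ]), 0.72)]
blue_cup_tag [(array([323.8, 279. ]), 0.63)]
exp [319.77629567 248.32919958] [319.91240827 269.09859051]
V [0.63812678 0.21829037 0.22106894] TCP [0.6095177  0.20981598 0.20476847]
V [0.64406132 0.22553033 0.22292173] TCP [0.61545224 0.21705594 0.20662127]
```

```bash
python3 -m handwheel '[{"delta_pos":[0,0.6,0],"dr":[0,0,8]},{"delta_pos":[0,0.6,0],"dr":[0,0,8]},{"delta_pos":[0,0.6,0],"dr":[0,0,8]},{"delta_pos":[0,0.6,0],"dr":[0,0,8]},{"delta_pos":[0,0.6,0],"dr":[0,0,8]},{"delta_pos":[0,0.6,0],"dr":[0,0,7.8]},{"delta_pos":[0.4,0.4,0],"dr":[2.03,-6.87,0]},{"delta_pos":[0.4,0.4,0],"dr":[2.03,-6.87,0]},{"delta_pos":[0.4,0.4,0],"dr":[2.03,-6.87,0]},{"delta_pos":[0.4,0.4,0],"dr":[2.03,-6.87,0]}]'
python3 -m handwheel '[{"delta_pos":[0,0,0],"dr":[0,0,0]},{"delta_pos":[0,0,0],"dr":[0,0,0]},{"delta_pos":[0,0,0],"dr":[0,0,0]},{"delta_pos":[0,0,0],"dr":[0,0,0]}]'
python3 - <<'E'
from h import *
s=get_state();r=R.from_euler('xyz',s['ee_rot']).as_matrix();y=np.radians(16.5)
x=np.array([np.cos(.5)*np.cos(y),np.cos(.5)*np.sin(y),np.sin(.5)]);yy=np.array([-np.sin(y),np.cos(y),0]);T=np.column_stack([x,-yy,-np.cross(x,yy)])
print('dr',np.degrees(R.from_matrix(T@r.T).as_rotvec()),'dpos',(np.array([.611,.213,.2047])-s['eef_pos'])/.03, s['q'])
E
```

```text
t: 15.3
eef_pos: [0.5563, 0.1351, 0.2111]
ee_rot: [3.131, -0.47, 0.284]
force: [4.0, -4.6, -0.2]
width: 0.06
gripper_force: 25.0
t: 15.7
eef_pos: [0.5584, 0.1335, 0.2115]
ee_rot: [3.129, -0.465, 0.281]
force: [0.7, 0.3, -1.6]
width: 0.06
gripper_force: 25.0
dr [ 1.19101935 -1.71270475  0.75094215] dpos [ 1.75350302  2.6499801  -0.22810604] [ 0.65139936 -0.02042019 -0.8143619   0.48500536 -0.38400339  0.78149981]
```

```bash
python3 -m handwheel '[{"delta_pos":[0.29,0.44,-0.04],"dr":[0.3,-0.4,0.2]},{"delta_pos":[0.29,0.44,-0.04],"dr":[0.3,-0.4,0.2]},{"delta_pos":[0.29,0.44,-0.04],"dr":[0.3,-0.4,0.2]},{"delta_pos":[0.29,0.44,-0.04],"dr":[0.3,-0.4,0.2]},{"delta_pos":[0.29,0.44,-0.04],"dr":[0,0,0]},{"delta_pos":[0.3,0.44,-0.03],"dr":[0,0,0]},{"delta_pos":[0,0,0],"dr":[0,0,0]},{"delta_pos":[0,0,0],"dr":[0,0,0]},{"delta_pos":[0,0,0],"dr":[0,0,0]}]'
python3 - <<'E'
from h import *
s=get_state();r=R.from_euler('xyz',s['ee_rot']).as_matrix();y=np.radians(16.5)
x=np.array([np.cos(.5)*np.cos(y),np.cos(.5)*np.sin(y),np.sin(.5)]);yy=np.array([-np.sin(y),np.cos(y),0]);T=np.column_stack([x,-yy,-np.cross(x,yy)])
print('dr',np.degrees(R.from_matrix(T@r.T).as_rotvec()),'dpos',(np.array([.611,.213,.2047])-s['eef_pos'])/.03, s['q'])
p=np.array(s['eef_pos'])
ks,kt=calibration('scene'),calibration('top');sc=grab_frame('scene')
print([(d['location'],d['conf']) for q in('yellow_cup_tag','lens') for d in mark_of('scene',q)])
tp=grab_frame('top');print([(d['location'],d['conf']) for q in('yellow_cup_tag','lens') for d in mark_of('top',q)])
for k in(ks,kt): print('exp tag',proj(k,p+r@[.032,0,0]))
cv2.imwrite('pics/f1.png',np.hstack([cv2.resize(sc[130:330,340:600],(468,360)),cv2.resize(tp[20:260,95:310],(322,360))])[:,:,::-1])
E
```

```text
t: 16.6
eef_pos: [0.6095, 0.2119, 0.2034]
ee_rot: [3.141, -0.497, 0.29]
force: [0.9, -0.6, -1.6]
width: 0.0605
gripper_force: 25.0
dr [ 0.07897525 -0.15438335 -0.09212143] dpos [0.05161883 0.03527469 0.04249329] [ 0.67458474  0.10065578 -0.77067064  0.66718102 -0.29435616  0.58292599]
[([460.2, 226.4], 0.9), ([363.2, 300.7], 0.68), ([523.7, 227.2], 0.84), ([417.5, 258.8], 0.58)]
[([285.8, 221.7], 0.78), ([179.4, 180.6], 0.38), ([156.5, 112.4], 0.71)]
exp tag [463.33417564 221.941594  ]
exp tag [179.44920047 183.22732898]
```

View pics/f1.png

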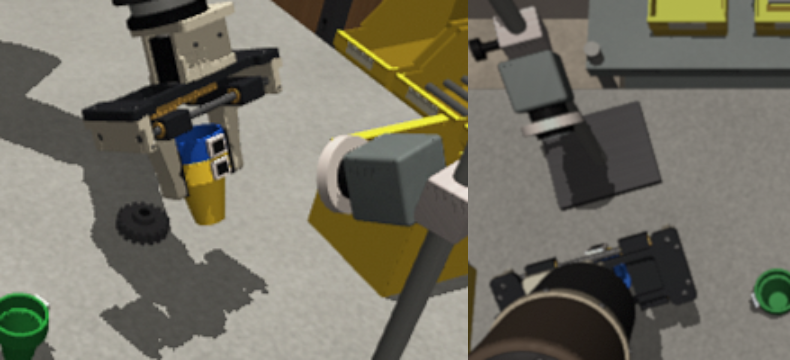

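The picture shows the pair held with its top leaning away from the lens. The yellow tag is at crop (221,167), i.e. scene (463,223), and I expected (463,222). Settling, then handing in.

```bash
python3 -m handwheel '[{"delta_pos":[0.05,0.04,0.04],"dr":[0,0,0]},{"delta_pos":[0,0,0],"dr":[0,0,0]},{"delta_pos":[0,0,0],"dr":[0,0,0]},{"delta_pos":[0,0,0],"dr":[0,0,0]},{"delta_pos":[0,0,0],"dr":[0,0,0]},{"delta_pos":[0,0,0],"dr":[0,0,0]},{"delta_pos":[0,0,0],"dr":[0,0,0]},{"delta_pos":[0,0,0],"dr":[0,0,0]}]'
python3 -c "
from station import *
print(job_done())"
```

```text
t: 17.7
eef_pos: [0.611, 0.2134, 0.2048]
ee_rot: [3.141, -0.498, 0.29]
force: [0.1, -0.8, -2.0]
width: 0.0606
gripper_force: 25.0
the job is handed in; nothing more can be done
None
```

I nested the blue cup in the yellow one, tag above tag, let it go, then picked up the pair and held it still in front of the lens; the job was handed in at 17.7 s. The hand-in returned no verdict. By my own measurements the tag is within a few mm of the view point I estimated, and that estimate is itself good to several mm (18 mm allowed).

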